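Shim the rocking measuring microscope

TASK

The measuring microscope rocks on the bench because one of its four feet has lost its rubber cap and is too short. Push the wooden wedge along the bench, thin end first, under that short foot until the microscope stands level and firm on all four feet, and no further, then press down with the fingertips on the corner of its base diagonally opposite that foot to prove that it no longer rocks. Only push and press: lift or carry nothing, do not shove the microscope along the bench, and leave the other things where they are.

Things in the scene. Friction and masses are not known exactly. Their poses are not given: they have to be found in the camera images.
- microscope: Measuring microscope, cream and navy, about 2.5 kg, 300 mm tall. Base 210 (x) by 220 (y) mm, underside 18, top 50 mm above the bench when level; feet at x -85/+85, y -90/+90 mm. Origin on the bench plane under the base's middle; x to the rear (away from the robot), y left, z up. As found it leans 0.043 rad onto the short foot with the front right foot in the air; tilt of z is 0 when level.
- stage_mid (a point): Middle of the top of the microscope's stage, 74 mm above the bench. The stage covers x -90 to +30, y -60 to +60 mm of the microscope, with micrometer heads to front and left; the optics hang over it, the column stands at the rear middle, and a lamp box 108 mm high stands on the base over the short foot (x 22 to 94, y 51 to 101 mm).
- short_foot: The short foot, under the rear left corner (x +85, y +90 mm of the microscope, 20 mm in from the base's edges): a bare steel dome, 28 mm wide, of 14 mm radius, 6 mm shorter than the other feet. Origin at its lowest point, which rests on the bench at the start.
- foot_front_left: A domed black rubber foot, 28 mm wide, under the front left corner of the base; its rubber gives about 1 mm per 20 N. Origin at its lowest point.
- foot_front_right: A domed black rubber foot, 28 mm wide, under the front right corner of the base; its rubber gives about 1 mm per 20 N. Origin at its lowest point. In the air at the start.
- foot_rear_right: A domed black rubber foot, 28 mm wide, under the rear right corner of the base; its rubber gives about 1 mm per 20 N. Origin at its lowest point.
- check_corner (a point): Point on the base's top face over the front right foot, diagonally opposite the short foot, 50 mm above the bench when level; the flat top is free for 50 mm to the right of the stage. Press down within about 40 mm of it, with more than 3 N for a moment (5 to 15 N is right).
- wedge: Beech levelling wedge lying flat on the bench left of the microscope: 120 mm long (x), 40 mm wide (y), height tapering evenly from 14 mm at the thick end (x = -60 mm) to 2 mm at the thin end (x = +60 mm); 40 g. Origin at the middle of its underside; +x points to the thin end, which faces the microscope. It may enter from any direction on the left, with its middle line within 12 mm of the foot's middle.
- wedge_tip (a point): Middle of the wedge's thin end, on its underside. When it is 26 to 44 mm past the short foot's middle all four feet bear (36 mm is best); at about 46 mm it jams, and pushing on drags the microscope round with it.
- wedge_mid (a point): Middle of the wedge, 4 mm above its underside. It slides easily (friction about 0.35; pushed from the side at 45 mm from the thick end it does not turn). Pushing it under the foot takes 1 to 3 N, rising to 5 to 10 N as all four feet bear; over about 10 N the microscope slides. Friction holds it where it is left.
- ring_gauge_mid (a point): Bystander: steel ring gauge lying flat, 62 mm wide, 18 mm high; point at its middle.
- vee_block_mid (a point): Bystander: dark steel vee block, 56 by 40 mm, 34 mm high; point at its middle.
- loupe_mid (a point): Bystander: standing black loupe, 42 mm wide, 45 mm high; point at its middle.
Things that resemble listed ones, but are neither listed nor needed, are in the scene too. What is meant by the wedge is not red, and is the larger of those in its own colour.

How it is judged:
On the way, in this order (a step that is already met when the one before it is completed fails the run):
1. the wedge bears up the short foot and the microscope stands level with all four feet carrying load, nothing pressing on it (angle between microscope's own z axis and vertical below 0.015 rad and contact force between wedge and short_foot above 0.6 N and contact force between each of foot_front_left, foot_front_right, foot_rear_right and anything else above 0.6 N and x of short_foot in the frame of wedge between -0.055 and 0.057 m and contact force between the fingers and microscope below 0.5 N), for 0.3 s.
2. a fingertip presses down on the front right corner of the base (more than 3 N, within 60 mm of the corner point) and the microscope stays level (contact force between the fingers and microscope above 3 N and horizontal distance between the grasp point and check_corner below 0.06 m and angle between microscope's own z axis and vertical below 0.015 rad), for 0.1 s.
At the end, for the whole second after the job is handed in: Short foot bears on the wedge and each capped foot on the bench (over 0.6 N each); microscope level within 0.015 rad, at rest, within 15 mm of where it stood; wedge flat on the bench; ring gauge, vee block and loupe within 20 mm of their places (angle between microscope's own z axis and vertical below 0.015 rad and contact force between wedge and short_foot above 0.6 N and contact force between each of foot_front_left, foot_front_right, foot_rear_right and anything else above 0.6 N and x of short_foot in the frame of wedge between -0.055 and 0.057 m and distance of microscope from where it was at the start of the episode below 0.015 m and height (world z) of wedge_mid below 0.012 m and linear speed of wedge below 0.01 m/s and angular speed of microscope below 0.03 rad/s and distance of each of ring_gauge_mid, vee_block_mid, loupe_mid from where it was at the start of the episode below 0.02 m); the robot touches nothing.
It fails at once if the ring gauge, vee block or loupe is lifted or knocked out of its place (more than 20 mm) (distance of any of ring_gauge_mid, vee_block_mid, loupe_mid from where it was at the start of the episode above 0.02 m).
It fails at once if the wedge is lifted or carried (its middle rises more than 20 mm) (height (world z) of wedge_mid above 0.024 m).
It fails at once if the wedge is turned over or stood on edge (angle between wedge's own z axis and vertical above 0.5 rad).
It fails at once if the microscope is lifted or tipped up (far more than it rocks by itself) (angle between microscope's own z axis and vertical above 0.11 rad or height (world z) of microscope above 0.015 m).
It fails at once if the microscope is shoved along the bench (more than 15 mm) (distance of microscope from where it was at the start of the episode above 0.015 m).
It also fails if it takes over 64 s, if anything falls off the work surface, if the arm or the gripper's body presses on something with over 40 N, if the wrist force passes 120 N, or if a joint passes its speed limit or range.

ROBOT

A 6-joint arm with a two-finger parallel gripper is mounted at the origin on the work surface. World frame = base frame: x ahead of the robot, y to its left, z up, the work surface at z = 0. Lengths are in m, angles in rad, forces in N, time in s.
With the tool pointing down it reaches from about 0.375 to 0.9 m from the base axis. Payload 3.1 kg.
Tool frame: the origin (TCP) lies between the finger pads; the fingertips stand 8 mm ahead of it and the grasp point (between the pads) lies 11 mm behind it; z points along the fingers, y is the line along which they close (so a half turn about z gives the same grasp; the last joint's range is limited). The gripper opens to 87 mm and grips with 3 to 60 N. Pads are 19 mm wide; open, the fingers measure 117 mm over their backs; the gripper's body (75 mm by 190 mm) begins 51 mm behind the grasp point.
Start: joints at [-1.472, 0.527, 1.433, -0, 1.181, -0.178], TCP at [0.171, -0.601, 0.231] pointing down, gripper open.
Joint ranges: [-3.08, 3.08], [-0.75, 2.2], [0.22, 2.44], [-1.43, 4.57], [0, 2.65], [-2.85, 2.85]. Speed limits (rad/s): [2.79, 2.79, 3.14, 3.14, 3.14, 3.14].

INTERFACE

Orientations are given as a unit quaternion [x, y, z, w].
In Python, from rig import robot, vision, job gives the robot as it stands.
- The arm moves only by the shell command python3 -m handwheel 'ROWS' [OPENING] [FORCE]. ROWS is JSON, a list of rows, each a list of 4 numbers: the shift along the tool's x, y, z as a fraction of full scale, then the turn about the tool's z as a fraction of full scale. A call has 1 to 20 rows; each row is the pose to reach, as a shift and turn from the pose commanded when the call began, along the tool's axes at that moment, turning the shorter way round; what a row does not reach only later rows make up. Full scale, the value 1, is 300 mm for a shift and 2 pi rad for a turn. A row lasts 1/12 s, in which the tool goes at most 41.7 mm and 7.16 degrees, less where a joint would pass 70% of its speed; a pose out of reach is approached as far as the arm can. A call with a number of a shift or a turn outside -1 to 1 is refused whole. A call with a gripper value outside its range is refused whole. OPENING is the opening in per cent of the stroke, from 0 (shut) to 100 (fully open), set as the call begins (- or left out, the last holds). The fingers move at their own pace and stop on an object; FORCE is the grip in N (left out, the last holds). Time passes only in rows, so rows that repeat a pose let the fingers close. It gives the time, the measured TCP pose, the force, the opening and the grip force at its end, in the units of the state.
- robot.get_obs(): the state, without advancing time (a new reading comes with each control period).
- vision.camera(name): name is "scene" or "side" or "wrist"; returns a dict with "frame" (400x640x3 uint8, red, green, blue), "K" (3x3 intrinsics, pixels), "k1" (the pictures are not rectified: a ray, as slopes to the right and down, at radius r is drawn at 1 + k1 r^2 times it, then the intrinsics apply), "cam_to_world" (4x4, takes a point from camera to world coordinates); the wrist camera has in their place "hand_eye" (4x4, takes a point from camera to tool coordinates, whose origin is the TCP and whose axes are the flange's). Camera axes: x right, y down, z forward; pixel columns grow to the right and rows downward; lengths in m; the calibration is good to about 2 mm. A picture is of the moment at which its call begins: read the wrist's pose just before it. There is no depth.
- job.hand_in(): hands the job in; it is judged then, once.
Trained networks look in the newest picture that a camera, given by its name, has taken for a name from the list of things; names that differ only in an ending like _2 or _b are one class to them, and where a whole thing is asked for, a point or a joint stands for the part that bears it (a point fixed in the world has none). Each returns a list of dicts, best first, with "conf" (0 to 1); they miss things now and then, are a little off and sometimes report something else, mostly with a low value. They report only what shows in the picture. A call takes as long as a camera call. They do not tell look-alikes from the thing itself.
- vision.look_for(camera, label): "point" ([row, column] in pixels, amid what is visible of it).
- vision.outline_of(camera, label): "mask" (400x640 bool, what is visible of it) and "point" ([row, column] in pixels, amid what is visible of it).
The state is a dict: "time": time; "q": joint angles; "joint_velocities": joint speeds; "joint_torque": joint torques, N m; "position": TCP position; "tool_rot": TCP orientation; "ft_force": force on the tool from outside, world axes, zero at the start; "moment": the same for the moment, N m; "grip_width": finger opening in m; "grip_force": force on a finger pad.
Only numpy, scipy, OpenCV 4.12 (cv2) and the standard library are available. Lean on these libraries where they do the work, as an engineer would, in place of code of your own. Each camera call takes 0.05 s, during which the arm holds its last target. There are 200 camera calls.

## Working session

There is one attempt and no reset: what is moved stays moved. The work goes in short steps, Python scripts to look and compute and a shell command to move; the robot and the scene stay as the last step left them, time stands still between calls to the robot, and variables do not carry over. Pictures are saved under pics/ and viewed, at most 10 in all, crops included, and the job is handed in when it is done.

```bash
mkdir -p pics
cat > h.py <<'E'
import numpy as np, cv2
from rig import robot, vision, job
from scipy.spatial.transform import Rotation as R
def ray(c,px):
    K=np.array(c["K"]); u=np.array([(px[1]-K[0,2])/K[0,0],(px[0]-K[1,2])/K[1,1]]); s=u.copy()
    for _ in range(20): s=u/(1+c["k1"]*(s@s))
    if "cam_to_world" in c: T=np.array(c["cam_to_world"])
    else:
        o=c["obs"]; W=np.eye(4); W[:3,:3]=R.from_quat(o["tool_rot"]).as_matrix(); W[:3,3]=o["position"]; T=W@np.array(c["hand_eye"])
    return T[:3,3],T[:3,:3]@np.array([s[0],s[1],1])
def at(c,px,z=0.):
    o,d=ray(c,px); return o+d*(z-o[2])/d[2]
def proj(c,p):
    T=np.array(c["cam_to_world"]) if "cam_to_world" in c else None
    if T is None:
        o=c["obs"]; W=np.eye(4); W[:3,:3]=R.from_quat(o["tool_rot"]).as_matrix(); W[:3,3]=o["position"]; T=W@np.array(c["hand_eye"])
    q=T[:3,:3].T@(np.array(p)-T[:3,3]); s=q[:2]/q[2]; s=s*(1+c["k1"]*(s@s)); K=np.array(c["K"])
    return np.array([K[1,1]*s[1]+K[1,2],K[0,0]*s[0]+K[0,2]])
def cam(n):
    o=robot.get_obs(); c=vision.camera(n); c["obs"]=o; return c
def save(c,n): cv2.imwrite("pics/"+n,cv2.cvtColor(c["frame"],cv2.COLOR_RGB2BGR))
E
python3 - <<'E'
from h import *
for n in ("scene","side"):
    c=cam(n); save(c,n+"1.png"); print(n,np.round(c["cam_to_world"],2).tolist())
    for l in ("microscope","short_foot","foot_front_left","foot_front_right","foot_rear_right","wedge","ring_gauge_mid","vee_block_mid","loupe_mid"):
        for d in vision.look_for(n,l)[:4]: print(l,np.round(d["point"]),round(d["conf"],2),at(c,d["point"],0.005).round(3))
print(robot.get_obs())
E
```

```text
scene [[0.4, 0.75, -0.54, 1.01], [0.92, -0.32, 0.23, -0.18], [-0.0, -0.58, -0.81, 0.83], [0.0, 0.0, 0.0, 1.0]]
microscope [230. 282.] 0.96 [ 0.512 -0.071  0.005]
foot_front_left [162. 437.] 0.26 [0.473 0.398 0.005]
foot_rear_right [219. 372.] 0.65 [0.569 0.148 0.005]
wedge [258. 425.] 0.89 [0.715 0.21  0.005]
wedge [209. 426.] 0.8 [0.596 0.286 0.005]
wedge [219. 373.] 0.7 [0.571 0.147 0.005]
ring_gauge_mid [159. 435.] 0.62 [0.463 0.4   0.005]
vee_block_mid [145. 365.] 0.77 [0.335 0.246 0.005]
loupe_mid [271. 165.] 0.72 [ 0.506 -0.354  0.005]
side [[-0.95, -0.23, 0.2, 0.32], [-0.3, 0.7, -0.64, 0.69], [0.01, -0.67, -0.74, 0.87], [0.0, 0.0, 0.0, 1.0]]
microscope [180. 318.] 0.63 [ 0.581 -0.136  0.005]
wedge [256. 293.] 0.79 [0.558 0.155 0.005]
wedge [256. 232.] 0.57 [0.71  0.207 0.005]
ring_gauge_mid [340. 285.] 0.62 [0.496 0.375 0.005]
vee_block_mid [304. 357.] 0.73 [0.361 0.238 0.005]
loupe_mid [139. 356.] 0.75 [ 0.516 -0.375  0.005]
loupe_mid [183. 322.] 0.24 [ 0.565 -0.127  0.005]
{'time': 1.0, 'q': array([-1.47251817e+00,  5.27471194e-01,  1.43268594e+00,  5.51701881e-05,
        1.18135908e+00, -1.78540271e-01]), 'joint_velocities': array([-6.72449475e-04,  9.69258019e-05,  1.05392350e-03, -1.64955559e-03,
        1.97478192e-04, -1.99495751e-03]), 'joint_torque': array([ 1.23201196e-03, -4.40015030e+01, -1.76989424e+01,  6.33075088e-02,
        5.04320778e-02, -2.15448455e-05]), 'position': array([ 0.17082943, -0.60120167,  0.2305706 ]), 'tool_rot': array([9.90438170e-01, 1.37957343e-01, 2.39661192e-05, 3.92115460e-05]), 'ft_force': array([ 0.29459374, -0.50607778, -0.11493374]), 'moment': array([ 0.00442544, -0.00536386,  0.0008852 ]), 'grip_force': 0.0, 'grip_width': 0.08693843358540845}
```

```bash
ls
```

```text
h.py
pics
```

View pics/scene1.png

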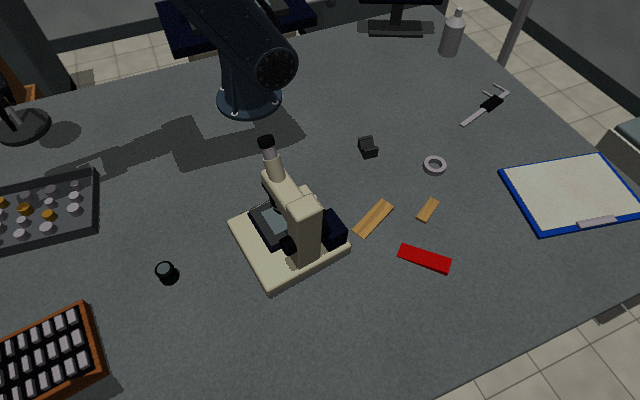

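View pics/side1.png

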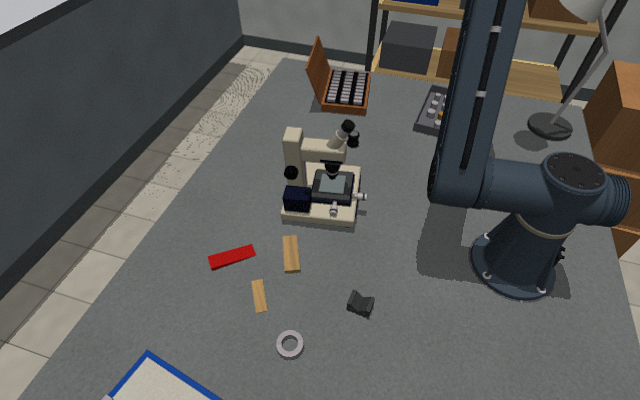

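Wooden wedge candidates: large one, scene (col 373,row 219) / side (293,256); small one, scene (428,209) / side (259,295); red one, scene (425,258) / side (232,257). The large wooden one is neither red nor the smaller in its colour, so it fits. I'll confirm it and measure the poses.

```bash
cat > m.py <<'E'
from h import *
def wedge(n):
    c=cam(n); r=[]
    for d in vision.outline_of(n,"wedge"):
        if d["conf"]<.4: continue
        m=d["mask"].astype(np.uint8)
        k=cv2.findContours(m,cv2.RETR_EXTERNAL,cv2.CHAIN_APPROX_NONE)[0]; k=max(k,key=cv2.contourArea)[:,0,:]
        P=np.array([at(c,(p[1],p[0]),.006)[:2] for p in k])
        (x,y),(w,h),a=cv2.minAreaRect((P*1000).astype(np.float32))
        if h>w: w,h,a=h,w,a+90
        col=c["frame"][d["mask"]].mean(0)
        r.append((d["conf"],np.round(d["point"]),np.round([x,y,w,h,a],1),col.round()))
    return c,r
E
python3 - <<'E'
from m import *
for n in ("scene","side"):
    c,r=wedge(n); print(n); [print(*x) for x in r]
    if n=="scene": f=c["frame"][160:310,215:475]
    else: f=c["frame"][150:330,200:380]
    cv2.imwrite(f"pics/{n}crop.png",cv2.cvtColor(cv2.resize(f,None,fx=3,fy=3,interpolation=cv2.INTER_CUBIC),cv2.COLOR_RGB2BGR))
E
```

```text
scene
0.89 [216. 371.] [567.5 149.  127.8  43.4 114.8] [144. 113.  65.]
0.88 [256. 425.] [713.6 206.1 120.8  48.3  42.8] [135.  12.  11.]
0.86 [210. 430.] [601.4 286.   83.6  28.  119.2] [136. 106.  61.]
0.55 [273. 169.] [ 512.5 -351.9   66.9   40.5   18.6] [25. 28. 29.]
side
0.83 [256. 228.] [712.2 207.4 117.4  49.3  40.3] [153.  27.  24.]
0.73 [292. 260.] [596.5 289.6  88.3  29.4 123.4] [170. 138.  91.]
0.66 [255. 291.] [565.2 150.8 119.9  40.  114.5] [157. 127.  84.]
```

View pics/scenecrop.png

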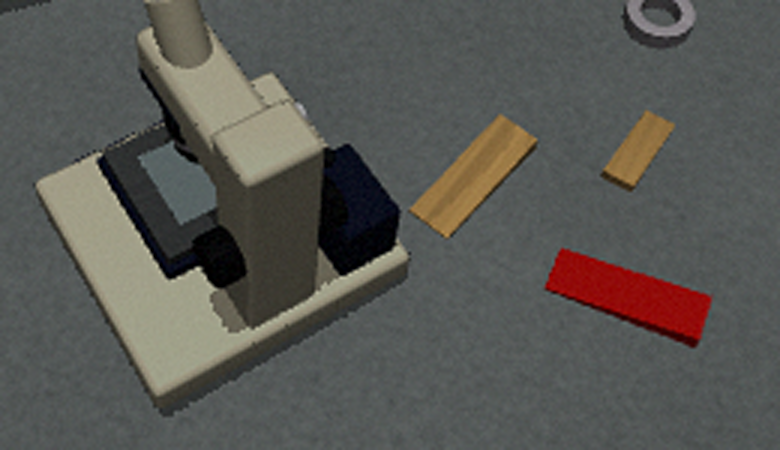

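View pics/sidecrop.png

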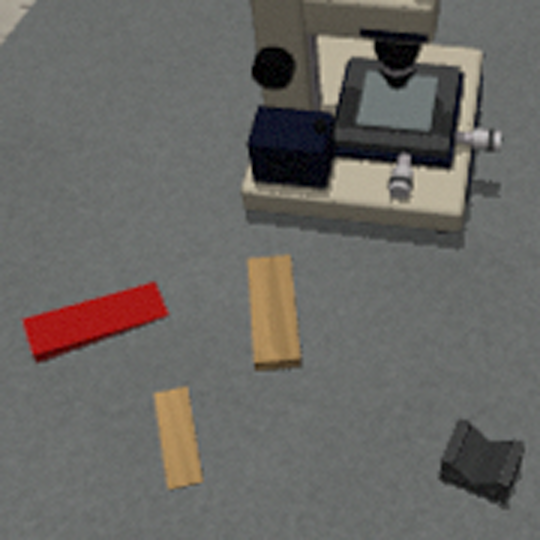

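The crops confirm it: the large beech wedge sits at scene crop (475,175) / side crop (275,310), with its thick end face visible at the outer end, side crop (277,363). The base top corners can be read from the same crops: scene (38,185), (160,395), (408,258); side (246,188), (468,217), (482,47).

Run:
```python
from m import *
from scipy.optimize import least_squares
S=cam("scene"); D=cam("side")
# template corner (x,y,top z)
T={'FR':(-.105,-.11,.0565),'RR':(.105,-.11,.05),'RL':(.105,.11,.0435),'FL':(-.105,.11,.05)}
ob=[(S,'FR',(160+185/3,215+38/3)),(S,'RR',(160+395/3,215+160/3)),(S,'RL',(160+258/3,215+408/3)),(D,'RL',(150+188/3,200+246/3)),(D,'FL',(150+217/3,200+468/3)),(D,'FR',(150+47/3,200+482/3))]
A=[];B=[]
for c,k,p in ob:
    t=T[k]; w=at(c,p,t[2]); print(k,w.round(4)); A.append(t[:2]);B.append(w[:2])
A=np.array(A);B=np.array(B)
f=lambda v:(A@np.array([[np.cos(v[2]),np.sin(v[2])],[-np.sin(v[2]),np.cos(v[2])]])+v[:2]-B).ravel()
v=least_squares(f,[.55,0,0]).x; print("pose",v,f(v).round(4))
Rm=np.array([[np.cos(v[2]),-np.sin(v[2])],[np.sin(v[2]),np.cos(v[2])]])
F=v[:2]+Rm@[.085,.09]; print("foot",F,"corner",v[:2]+Rm@[-.085,-.09])
a=np.radians(-65.3); d=np.array([np.cos(a),np.sin(a)]); n=np.array([-d[1],d[0]]); W=np.array([.566,.150])
print("rel foot in wedge frame",(F-W)@d,(F-W)@n, "yaw -y of scope deg",np.degrees(v[2])-90)
```

```text
FR [ 0.4695 -0.1862  0.0565]
RR [ 0.6682 -0.155   0.05  ]
RL [0.6359 0.053  0.0435]
RL [0.6256 0.0541 0.0435]
FL [0.4192 0.0294 0.05  ]
FR [ 0.4589 -0.188   0.0565]
pose [ 0.54621135 -0.06546541  0.16180106] [-0.0092 -0.0047 -0.0006 -0.0021 -0.0038  0.007   0.0065  0.0059  0.0057
 -0.0032  0.0014 -0.0029]
foot [0.6156025  0.03705223] corner [ 0.47682019 -0.16798306]
rel foot in wedge frame 0.12334122109262119 -0.0021328762388865374 yaw -y of scope deg -80.72948212381834
```

```bash
python3 -m handwheel '[[0,0,-0.14,0],[0,0,-0.28,0],[0,0,-0.42,0],[0,0,-0.56,0],[0.1,-0.09,-0.63,-0.017],[0.2,-0.18,-0.63,-0.034],[0.3,-0.26,-0.63,-0.051],[0.4,-0.35,-0.63,-0.068],[0.5,-0.43,-0.63,-0.085],[0.6,-0.52,-0.63,-0.102],[0.7,-0.61,-0.63,-0.119],[0.8,-0.69,-0.63,-0.13],[0.91,-0.78,-0.63,-0.137],[0.91,-0.78,-0.63,-0.137],[0.91,-0.78,-0.63,-0.137]]' 10
```

```text
time: 2.55
position: [0.3704, -0.2995, 0.4199]
tool_rot: [0.841, 0.541, -0.0, 0.0]
ft_force: [-0.0, -1.1, 0.1]
grip_width: 0.0094
grip_force: 0.0
```

```bash
python3 -m handwheel '[[0.12,-0.03,0,-0.018],[0.24,-0.06,0,-0.036],[0.36,-0.09,0,-0.054],[0.48,-0.12,0,-0.072],[0.6,-0.15,0,-0.09],[0.72,-0.18,0,-0.108],[0.84,-0.2,0,-0.126],[0.89,-0.22,0,-0.137],[0.89,-0.22,0,-0.137],[0.89,-0.22,0,-0.137]]'; python3 -c "
from h import *
print(np.round(cam('wrist')['hand_eye'],3))"
```

```text
time: 3.38
position: [0.4218, -0.0323, 0.4196]
tool_rot: [0.541, 0.841, -0.001, 0.0]
ft_force: [-0.8, -0.0, -0.3]
grip_width: 0.0087
grip_force: 0.0
[[-0.001 -0.961 -0.275  0.076]
 [ 1.    -0.    -0.001 -0.001]
 [ 0.001 -0.275  0.961 -0.155]
 [ 0.     0.     0.     1.   ]]
```

```bash
python3 -m handwheel '[[0.09,0.1,0,0],[0.18,0.2,0,0],[0.27,0.3,0,0],[0.36,0.4,0,0],[0.45,0.5,0,0],[0.54,0.6,0.05,0],[0.63,0.68,0.18,0],[0.64,0.69,0.31,0],[0.64,0.69,0.44,0],[0.64,0.69,0.57,0],[0.64,0.69,0.7,0],[0.64,0.69,0.73,0],[0.64,0.69,0.73,0],[0.64,0.69,0.73,0]]'
python3 - <<'E'
from m import *
c,r=wedge("wrist"); print(c["obs"]["position"],c["obs"]["tool_rot"]); [print(*x) for x in r]; save(c,"w1.png")
for l in("short_foot","foot_front_left"):
    for d in vision.look_for("wrist",l)[:3]: print(l,np.round(d["point"]),d["conf"],at(c,d["point"],0.003))
E
```

```text
time: 4.6
position: [0.5322, 0.2279, 0.2015]
tool_rot: [0.542, 0.84, 0.0, 0.001]
ft_force: [-0.2, 0.5, 0.9]
grip_width: 0.0088
grip_force: 0.0
[0.53221576 0.22794416 0.2014711 ] [5.42057165e-01 8.40341288e-01 4.38831230e-04 5.96628405e-04]
0.93 [218. 322.] [556.8 165.3  85.2  40.8 114.3] [222. 195. 139.]
0.78 [235. 471.] [735.1 226.7  63.   48.   40.8] [216.  72.  69.]
0.7 [298. 176.] [422.1 -14.5  41.6  20.4 106.7] [205. 200. 181.]
0.66 [145. 394.] [595.1 288.4  87.7  31.1 122.6] [217. 192. 140.]
```

View pics/w1.png

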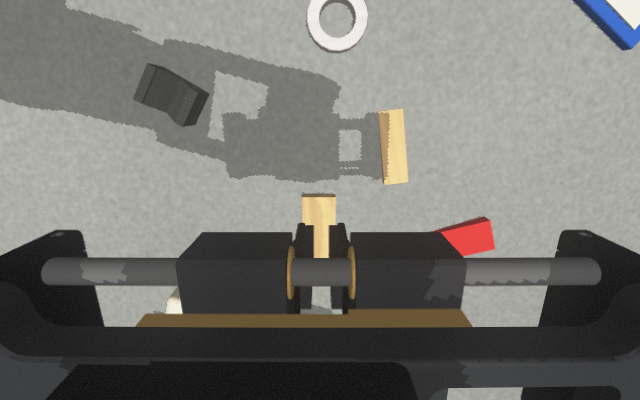

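The wrist view shows the beech wedge's thick end (row 194, cols 302-337) in front of the fingers at (row 230, col 325); the gripper hides the microscope.

Run:
```python
from m import *
c=cam("wrist"); a,b=at(c,(194,302),.014),at(c,(194,337),.014); print(a,b,(a+b)/2)
o=c["obs"]; M=R.from_quat(o["tool_rot"]).as_matrix(); p=(a+b)/2-o["position"]; print("thick end in tool",M.T@p)
print("foot in tool",M.T@(np.array([.6156,.0371,0])-o["position"]), M.round(3).tolist(),o["ft_force"])
```

```text
[0.52251114 0.1980011  0.014     ] [0.56019883 0.21505185 0.014     ] [0.54135499 0.20652647 0.014     ]
thick end in tool [-0.02403359 -0.00235721  0.18945453]
foot in tool [-0.20897758 -0.00501155  0.20367864] [[-0.414, 0.91, 0.006], [0.91, 0.414, 0.001], [-0.001, 0.006, -1.0]] [-0.00562433 -0.24508439  1.08533385]
```

```bash
python3 -m handwheel '[[0,-0.01,0.13,0],[0,-0.01,0.26,0],[0,-0.01,0.39,0],[0,-0.01,0.5,0],[0,-0.01,0.58,0],[0,-0.01,0.61,0],[0,-0.01,0.62,0],[0,-0.01,0.62,0],[0,-0.01,0.62,0]]'; python3 -m handwheel '[[-0.01,0,0,0],[-0.025,0,0,0],[-0.04,0,0,0],[-0.06,0,0,0],[-0.08,0,0,0],[-0.1,0,0,0],[-0.12,0,0,0],[-0.14,0,0,0],[-0.15,0,0,0],[-0.15,0,0,0],[-0.15,0,0,0]]'
python3 - <<'E'
from m import *
for n in("scene","side"):
    c,r=wedge(n); [print(n,*x) for x in r if x[3][2]>40]
    for d in vision.look_for(n,"microscope")[:1]: print(d)
print(robot.get_obs()["ft_force"])
E
```

```text
time: 5.6
position: [0.5292, 0.2283, 0.0163]
tool_rot: [0.541, 0.841, 0.001, 0.001]
ft_force: [0.5, -0.4, 0.9]
grip_width: 0.0088
grip_force: 0.0
time: 6.52
position: [0.5464, 0.1867, 0.0145]
tool_rot: [0.541, 0.841, -0.0, -0.0]
ft_force: [0.4, 0.6, -0.1]
grip_width: 0.0082
grip_force: 0.0
scene 0.76 [227. 364.] [577.9 123.4 130.5  46.6 113.7] [139. 110.  66.]
scene 0.63 [208. 428.] [600.7 287.3  83.4  27.8 120.7] [140. 110.  64.]
{'point': [231.0, 279.8], 'conf': 0.84}
side 0.78 [296. 261.] [596.1 289.3  91.1  29.8 124.7] [195. 158. 107.]
{'point': [201.9, 339.0], 'conf': 0.6}
[-0.32623912 -1.30684935  0.00161266]
```

```bash
python3 -m handwheel '[[-0.02,0,0,0],[-0.04,0,0,0],[-0.06,0,0,0],[-0.07,0,0,0],[-0.07,0,0,0]]' | sed -n 1,4p;for i in 1; do python3 -m handwheel '[[-0.01,0,0,0],[-0.02,0,0,0],[-0.03,0,0,0]]' | sed -n 2,4p; python3 -m handwheel '[[-0.01,0,0,0],[-0.02,0,0,0],[-0.03,0,0,0]]' | sed -n 2,4p; python3 -m handwheel '[[-0.01,0,0,0],[-0.02,0,0,0],[-0.03,0,0,0]]' | sed -n 2,4p; done
```

```text
time: 7.23
position: [0.5558, 0.1668, 0.0146]
tool_rot: [0.542, 0.841, 0.0, 0.0]
ft_force: [0.2, 0.2, -0.2]
position: [0.5588, 0.1594, 0.0145]
tool_rot: [0.541, 0.841, -0.0, -0.0]
ft_force: [0.4, 0.3, -0.0]
position: [0.5623, 0.1515, 0.0145]
tool_rot: [0.541, 0.841, -0.0, -0.0]
ft_force: [-1.9, 2.2, 1.0]
position: [0.5663, 0.143, 0.0146]
tool_rot: [0.541, 0.841, 0.0, -0.0]
ft_force: [-0.6, 2.3, 0.2]
```

```bash
python3 -m handwheel '[[-0.01,0,0,0],[-0.02,0,0,0],[-0.03,0,0,0]]' | sed -n 2,4p; python3 -m handwheel '[[-0.01,0,0,0],[-0.02,0,0,0],[-0.02,0,0,0]]' | sed -n 2,4p;  python3 -m handwheel '[[-0.005,0,0,0],[-0.01,0,0,0],[-0.01,0,0,0]]' | sed -n 2,4p
python3 - <<'E'
from m import *
for n in("scene","side"):
    c=cam(n); save(c,n+"2.png"); a=cv2.imread(f"pics/{n}1.png",0).astype(np.float32); b=cv2.imread(f"pics/{n}2.png",0).astype(np.float32)
    s=np.s_[130:185,255:305] if n=="scene" else np.s_[115:165,280:360]
    print(n,cv2.phaseCorrelate(a[s],b[s]))
    c,r=wedge(n); [print(n,*x) for x in r if x[3][2]>40]
E
```

```text
position: [0.5701, 0.1347, 0.0145]
tool_rot: [0.541, 0.841, 0.0, 0.0]
ft_force: [-1.0, 1.6, 0.3]
position: [0.5729, 0.1289, 0.0145]
tool_rot: [0.541, 0.841, -0.0, 0.0]
ft_force: [-0.9, 1.0, -0.4]
position: [0.5735, 0.1269, 0.0145]
tool_rot: [0.541, 0.841, -0.0, -0.0]
ft_force: [-1.7, 2.7, 1.1]
scene ((-4.0272912262339595, -0.4235017786364388), 0.8412367204030354)
scene 0.89 [209. 425.] [600.2 287.8  84.7  31.1 122.3] [141. 111.  66.]
scene 0.6 [238. 355.] [606.9  64.8 128.5  46.3 116.9] [126. 100.  61.]
side ((37.17756464708926, 0.08024139179436318), 0.05677707755565643)
side 0.81 [295. 261.] [595.6 289.6  89.9  29.9 121.1] [199. 162. 109.]
```

```bash
cat > tilt.py <<'E'
from m import *
def tilts():
    c=cam("scene"); a=cv2.imread("pics/scene1.png",0).astype(np.float32); b=cv2.cvtColor(c["frame"],cv2.COLOR_RGB2GRAY).astype(np.float32)
    yaw=.155; Z=R.from_euler('z',yaw)
    ax=np.array([-.085,.09,0]);ax/=np.linalg.norm(ax)
    ctr=np.array([.546,-.0655,0])
    for name,s,loc in (("eyepiece",np.s_[130:180,255:290],(-.075,0,.28)),("head",np.s_[165:205,265:325],(.03,0,.235))):
        sh=cv2.phaseCorrelate(a[s],b[s])
        up=lambda t: proj(c,ctr+Z.apply(R.from_rotvec(ax*t).apply(loc)))
        t0=.043
        # sign: leaning raises FR corner
        if R.from_rotvec(ax*t0).apply([-.085,-.09,0])[2]<0: t0=-t0
        print(name,"px",up(t0).round(),"shift(col,row)",np.round(sh[0],2),round(sh[1],2),"full expected(col,row)",(up(0)-up(t0))[::-1].round(2))
    print(robot.get_obs()["ft_force"].round(2))
E
python3 -c "from tilt import *;tilts()"
```

```text
eyepiece px [141. 266.] shift(col,row) [-4.29 -0.13] 0.67 full expected(col,row) [-5.81 -0.34]
head px [193. 294.] shift(col,row) [-1.53  0.23] 0.45 full expected(col,row) [-5.15 -1.42]
[-1.36  2.65  0.87]
```

```bash
python3 -m handwheel '[[-0.005,0,0,0],[-0.01,0,0,0],[-0.01,0,0,0]]' | sed -n 2,4p; python3 -m handwheel '[[-0.005,0,0,0],[-0.01,0,0,0],[-0.01,0,0,0]]' | sed -n 2,4p; python3 -c "from tilt import *;tilts()"
```

```text
position: [0.5748, 0.1243, 0.0145]
tool_rot: [0.541, 0.841, 0.0, -0.0]
ft_force: [-1.5, 2.6, 1.2]
position: [0.5758, 0.1217, 0.0145]
tool_rot: [0.541, 0.841, 0.0, -0.0]
ft_force: [-2.6, 4.7, 1.1]
eyepiece px [141. 266.] shift(col,row) [-4.26 -0.14] 0.66 full expected(col,row) [-5.81 -0.34]
head px [193. 294.] shift(col,row) [-0.65  0.52] 0.32 full expected(col,row) [-5.15 -1.42]
[-2.38  5.09  0.71]
```

```bash
python3 -m handwheel '[[-0.003,0,0,0],[-0.007,0,0,0],[-0.007,0,0,0],[-0.007,0,0,0]]' | sed -n 2,4p; python3 -m handwheel '[[-0.003,0,0,0],[-0.005,0,0,0],[-0.005,0,0,0],[-0.005,0,0,0]]' | sed -n 2,4p; python3 -c "from tilt import *;tilts()"
```

```text
position: [0.5764, 0.1201, 0.0145]
tool_rot: [0.541, 0.841, 0.0, -0.001]
ft_force: [-2.1, 5.4, 1.7]
position: [0.5768, 0.1191, 0.0145]
tool_rot: [0.541, 0.841, 0.0, -0.001]
ft_force: [-2.4, 7.6, 3.1]
eyepiece px [141. 266.] shift(col,row) [-4.51 -0.06] 0.65 full expected(col,row) [-5.81 -0.34]
head px [193. 294.] shift(col,row) [-0.73  0.52] 0.35 full expected(col,row) [-5.15 -1.42]
[-2.78  6.4   1.18]
```

```bash
python3 -m handwheel '[[0.02,0,0,0],[0.06,0,0,0],[0.12,0,0,0],[0.2,0,0,0],[0.2,0,-0.13,0],[0.2,0,-0.26,0],[0.2,0,-0.39,0],[0.2,0,-0.52,0],[0.2,0,-0.65,0],[0.2,0,-0.8,0],[0.2,0,-0.9,0],[0.2,0,-1,0],[0.2,0,-1,0]]'
python3 - <<'E'
from tilt import *
tilts()
for n in("scene","side"):
    c,r=wedge(n); [print(n,*x) for x in r if x[3][2]>40]
    f=c["frame"][120:300,200:480] if n=="scene" else c["frame"][110:310,200:400]
    cv2.imwrite(f"pics/{n}3.png",cv2.cvtColor(cv2.resize(f,None,fx=2.8,fy=2.8,interpolation=cv2.INTER_CUBIC),cv2.COLOR_RGB2BGR))
print(robot.get_obs()["q"])
E
```

```text
time: 11.43
position: [0.5567, 0.1733, 0.3223]
tool_rot: [0.541, 0.841, 0.005, 0.007]
ft_force: [0.5, 0.2, -0.2]
grip_width: 0.0087
grip_force: 0.0
eyepiece px [141. 266.] shift(col,row) [-4.41 -0.11] 0.65 full expected(col,row) [-5.81 -0.34]
head px [193. 294.] shift(col,row) [-0.5   0.72] 0.34 full expected(col,row) [-5.15 -1.42]
[ 0.24  0.71 -0.74]
scene 0.88 [209. 429.] [599.7 287.5  84.6  31.5 121.8] [137. 109.  66.]
scene 0.6 [238. 351.] [609.7  59.3 127.4  45.  114.8] [141. 111.  66.]
side 0.6 [294. 262.] [596.1 289.7  89.6  28.3 121.2] [174. 140.  93.]
side 0.58 [232. 289.] [598.   77.5  87.4  44.8 111.5] [144. 118.  82.]
[ 1.10205855e-01  3.80736914e-01  1.44685435e+00 -4.62540610e-04
  1.31731276e+00 -3.17347217e-01]
```

View pics/scene3.png

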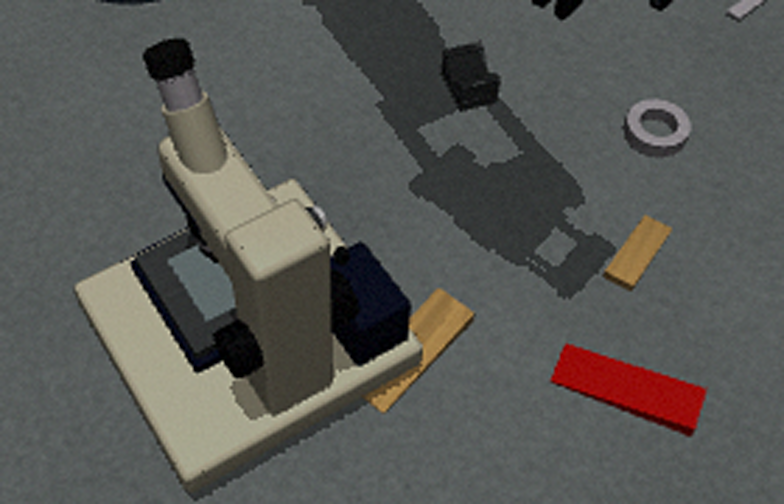

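View pics/side3.png

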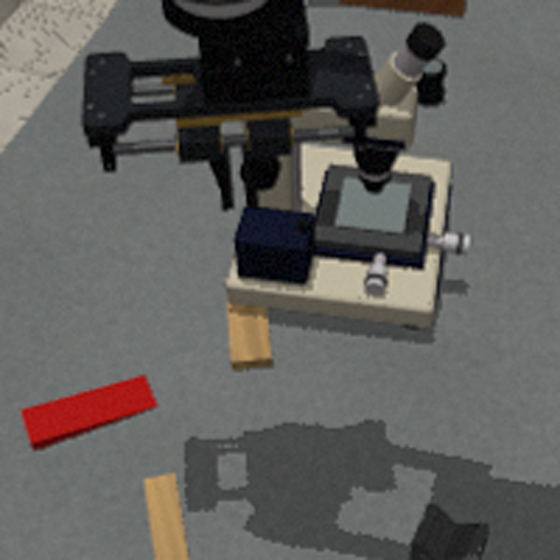

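The scene crop shows the wedge under the rear left corner, its thin end just past the rear edge at crop (383,408); side crop (250,335) shows its thick end outside. The base looks level. I'll compute tip versus foot from these.

Run:
```python
from m import *
from scipy.optimize import least_squares
S=cam("scene"); D=cam("side"); s=lambda x,y:(120+y/2.8,200+x/2.8); d=lambda x,y:(110+y/2.8,200+x/2.8)
T={'FR':(-.105,-.11,.05),'RR':(.105,-.11,.05),'RL':(.105,.11,.05),'FL':(-.105,.11,.05)}
ob=[(S,'FR',s(76,289)),(S,'RR',s(190,480)),(S,'RL',s(421,347)),(D,'RL',d(230,277)),(D,'FL',d(434,312)),(D,'FR',d(451,160))]
A=np.array([T[k][:2] for c,k,p in ob]); B=np.array([at(c,p,.05)[:2] for c,k,p in ob])
f=lambda v:(A@np.array([[np.cos(v[2]),np.sin(v[2])],[-np.sin(v[2]),np.cos(v[2])]])+v[:2]-B).ravel()
v=least_squares(f,[.55,0,0]).x; print("pose",v,f(v).round(4))
Rm=np.array([[np.cos(v[2]),-np.sin(v[2])],[np.sin(v[2]),np.cos(v[2])]]); F=v[:2]+Rm@[.085,.09]
print("foot",F,"press",v[:2]+Rm@[-.085,-.09], v[:2]+Rm@[-.085,-.095])
a=np.radians(-65.3); e=np.array([np.cos(a),np.sin(a)]); n=np.array([-e[1],e[0]])
print("visible tip corner past foot", (at(S,s(384,410),.001)[:2]-F)@e,(at(S,s(384,410),.001)[:2]-F)@n)
print("from TCP", (np.array([.6307,.0014])-F)@e,(np.array([.6307,.0014])-F)@n)
```

```text
pose [ 0.54619196 -0.06796535  0.15433313] [-0.0093 -0.0043 -0.0004 -0.0047 -0.0006  0.0048  0.0052  0.0107  0.003
 -0.0025  0.0021 -0.0039]
foot [0.61634676 0.03403124] press [ 0.47603715 -0.16996193] [ 0.47680576 -0.1749025 ]
visible tip corner past foot 0.03388085534952511 0.022736067739128635
from TCP 0.03564349029750506 -0.0005954871767726325
```

```bash
python3 -m handwheel '[[0,0,-0.13,0.019],[0,0,-0.26,0.038],[0,0,-0.4,0.057],[-0.04,-0.05,-0.4,0.076],[-0.08,-0.1,-0.4,0.095],[-0.12,-0.14,-0.4,0.114],[-0.16,-0.19,-0.4,0.133],[-0.2,-0.24,-0.4,0.152],[-0.24,-0.29,-0.4,0.171],[-0.28,-0.33,-0.4,0.19],[-0.32,-0.38,-0.4,0.209],[-0.36,-0.43,-0.4,0.228],[-0.4,-0.48,-0.4,0.247],[-0.4,-0.48,-0.4,0.266],[-0.4,-0.48,-0.4,0.284],[-0.4,-0.48,-0.4,0.284],[-0.4,-0.48,-0.4,0.284]]' 0; python3 -c "
from h import *
o=robot.get_obs();print(o['q'].round(2));M=R.from_quat(o['tool_rot']).as_matrix();print(M.T@(np.array([.476,-.178,.15])-o['position'])/.3)"
```

```text
time: 13.2
position: [0.4714, 0.0037, 0.4337]
tool_rot: [0.994, 0.108, -0.001, -0.0]
ft_force: [0.1, -0.6, -0.4]
grip_width: 0.0004
grip_force: 0.0
[-0.23  0.12  1.48 -0.    1.54  1.12]
[-0.11348071  0.59563474  0.94529656]
```

```bash
python3 -m handwheel '[[-0.01,0.05,0,0.019],[-0.02,0.1,0,0.038],[-0.03,0.15,0,0.057],[-0.04,0.2,0,0.076],[-0.05,0.25,0,0.095],[-0.05,0.3,0,0.114],[-0.06,0.35,0,0.133],[-0.07,0.4,0,0.152],[-0.08,0.45,0,0.171],[-0.09,0.5,0,0.19],[-0.1,0.55,0,0.209],[-0.11,0.6,0,0.228],[-0.11,0.6,0,0.247],[-0.11,0.6,0,0.266],[-0.11,0.6,0,0.284],[-0.11,0.6,0,0.284],[-0.11,0.6,0,0.284]]'; python3 -c "
from h import *
o=robot.get_obs();print(o['q'].round(2));M=R.from_quat(o['tool_rot']).as_matrix();print(M.T@(np.array([.477,-.175,.10])-o['position'])/.3)
c=cam('wrist');save(c,'w4.png')"
```

```text
time: 14.62
position: [0.4776, -0.1789, 0.4341]
tool_rot: [0.709, -0.705, -0.0, 0.0]
ft_force: [1.0, -0.2, -0.5]
grip_width: 0.0001
grip_force: 0.0
[-0.58  0.19  1.4   0.    1.56  2.56]
[-1.22651685e-02  1.04222860e-03  1.11352827e+00]
```

View pics/w4.png

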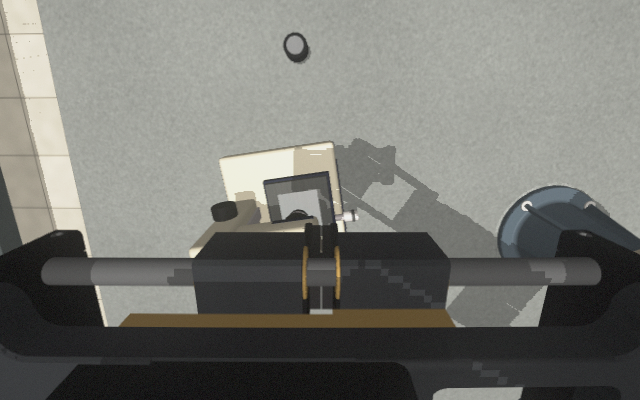

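The picture shows the base's front right corner at (row 142, col 332), with the fingers in front of it; the descent is clear.

```bash
python3 -c "
from h import *
print(at(cam('wrist'),(143,332),.05))"; python3 -m handwheel '[[0,0,0.12,0],[0,0,0.24,0],[0,0,0.36,0],[0,0,0.48,0],[0,0,0.6,0],[0,0,0.72,0],[0,0,0.84,0],[0,0,0.94,0],[0,0,1,0],[0,0,1,0],[0,0,1,0]]'
```

```text
[ 0.45646474 -0.19029256  0.05      ]
time: 15.63
position: [0.4773, -0.1789, 0.1339]
tool_rot: [0.708, -0.706, -0.001, 0.0]
ft_force: [0.8, 0.5, 0.5]
grip_width: 0.0002
grip_force: 0.0
```

```bash
python3 -m handwheel '[[-0.01,0,0.06,0],[-0.03,0,0.12,0],[-0.03,0,0.18,0],[-0.03,0,0.22,0],[-0.03,0,0.23,0],[-0.03,0,0.23,0],[-0.03,0,0.23,0]]'; python3 -m handwheel '[[0,0,0.005,0],[0,0,0.01,0],[0,0,0.015,0],[0,0,0.015,0]]'|sed -n 2,4p; python3 -m handwheel '[[0,0,0.003,0],[0,0,0.006,0],[0,0,0.006,0]]'|sed -n 2,4p
```

```text
time: 16.22
position: [0.4787, -0.1708, 0.067]
tool_rot: [0.707, -0.707, 0.002, -0.0]
ft_force: [0.4, 0.3, 0.3]
grip_width: 0.0002
grip_force: 0.0
position: [0.4776, -0.1702, 0.0612]
tool_rot: [0.707, -0.707, 0.0, -0.0]
ft_force: [0.3, -0.2, -0.9]
position: [0.4774, -0.17, 0.0591]
tool_rot: [0.707, -0.707, -0.0, 0.0]
ft_force: [-0.2, 0.3, 0.5]
```

```bash
python3 -m handwheel '[[0,0,0.003,0],[0,0,0.004,0],[0,0,0.004,0]]'|sed -n 2,4p; python3 -m handwheel '[[0,0,0.002,0],[0,0,0.002,0],[0,0,0.002,0]]'|sed -n 2,4p
```

```text
position: [0.4775, -0.17, 0.0579]
tool_rot: [0.707, -0.707, -0.0, 0.0]
ft_force: [-0.1, 0.6, -0.2]
position: [0.4775, -0.1701, 0.0577]
tool_rot: [0.707, -0.707, 0.0, 0.0]
ft_force: [-0.8, -0.8, 3.5]
```

```bash
python3 -m handwheel '[[0,0,0.001,0],[0,0,0.002,0],[0,0,0.002,0],[0,0,0.002,0]]'|sed -n 2,4p; python3 -c "from tilt import *;tilts()"
```

```text
position: [0.4775, -0.1701, 0.0575]
tool_rot: [0.707, -0.707, 0.0, 0.0]
ft_force: [-0.9, 0.3, 6.3]
eyepiece px [141. 266.] shift(col,row) [-4.44  0.04] 0.58 full expected(col,row) [-5.81 -0.34]
head px [193. 294.] shift(col,row) [-1.71  0.18] 0.37 full expected(col,row) [-5.15 -1.42]
[-1.87  0.01  7.76]
```

```bash
python3 -m handwheel '[[0,0,0.001,0],[0,0,0.001,0],[0,0,0.001,0],[0,0,0.001,0],[0,0,0.001,0]]'|sed -n 2,4p; python3 -m handwheel '[[0,0,-0.005,0],[0,0,-0.03,0],[0,0,-0.1,0],[0,0,-0.2,0],[0,0,-0.3,0],[0,0,-0.42,0],[0,0,-0.5,0],[0,0,-0.5,0],[0,0,-0.5,0],[0,0,-0.5,0]]'
python3 - <<'E'
from tilt import *
tilts()
for n in("scene","side"):
    c,r=wedge(n); [print(n,*x) for x in r if x[3][2]>40]
    for l in("ring_gauge_mid","vee_block_mid","loupe_mid"): print(l,[np.round(d["point"]) for d in vision.look_for(n,l)[:1]])
E
```

```text
position: [0.4775, -0.1701, 0.0574]
tool_rot: [0.707, -0.707, 0.0, 0.0]
ft_force: [-2.7, 0.9, 8.0]
time: 18.93
position: [0.4768, -0.1697, 0.2061]
tool_rot: [0.707, -0.707, -0.001, 0.0]
ft_force: [-0.1, 0.4, 0.4]
grip_width: 0.0005
grip_force: 0.0
eyepiece px [141. 266.] shift(col,row) [-4.71 -0.32] 0.68 full expected(col,row) [-5.81 -0.34]
head px [193. 294.] shift(col,row) [-0.7   0.64] 0.34 full expected(col,row) [-5.15 -1.42]
[0.65 0.54 0.88]
scene 0.86 [207. 427.] [599.6 288.2  83.6  28.7 121. ] [146. 115.  67.]
scene 0.69 [239. 355.] [609.3  58.  125.5  43.1 114.8] [148. 116.  67.]
ring_gauge_mid [array([162., 434.])]
vee_block_mid [array([145., 368.])]
loupe_mid [array([272., 164.])]
side 0.91 [292. 260.] [595.8 290.5  88.   29.  121.5] [185. 150. 100.]
side 0.78 [232. 287.] [598.   77.6  79.9  39.2 111.4] [160. 129.  86.]
ring_gauge_mid [array([352., 292.])]
vee_block_mid [array([306., 358.])]
loupe_mid []
```

Everything is in place and the robot is clear of the scene.

```bash
python3 -c "
from rig import job
print(job.hand_in())"
```

```text
the job is handed in; nothing more can be done
None
```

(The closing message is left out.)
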